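# Pack the microscope accessory caddy

### The job

Pack the microscope accessories into the white caddy, each upright on the floor of its own coloured tray: the small amber oil bottle with the black cap in the yellow tray, the objective in the red tray, the black filter cube in the green tray, and the black adapter ring, lying flat, in the blue tray. The red-capped clear vial and the thin silver ring do not belong to the kit: leave them where they are.

Things in the scene. Friction and masses are not known exactly. Their poses are not given: they have to be found in the camera images.
- oil_bottle: small amber-brown bottle with a black screw cap and a label (immersion oil), 25 mm across, 54 mm tall, body straight-sided in its lower 30 mm. Loose, about 30 g. Origin: centre of the underside, z up. A bigger bottle of the same look at the back of the bench (52 mm across, 108 mm tall) is not it. It stands on a blue-grey bench mat 2 mm thick (top at z = 2 mm).
- objective: microscope objective, a cream-white barrel with a thin yellow band and a dark lens on top, standing upright, at most 24 mm across, 44 mm tall. Loose, about 110 g. Origin: centre of the underside, z up. It stands on a blue-grey bench mat 2 mm thick (top at z = 2 mm).
- filter_cube: black fluorescence filter cube with a dark red round window, body 36 x 36 mm by 40 mm tall (44 mm with the ring on top). Loose, about 70 g. Origin: underside, on the middle of the block to within 1 mm; x and y run square to its sides, z up. It stands on a blue-grey bench mat 2 mm thick (top at z = 2 mm).
- black_ring: black knurled camera adapter ring lying flat, 33 mm outside, about 18 mm hole, 11 mm high. Loose, about 20 g. Origin: centre of the underside, z up. It stands on a blue-grey bench mat 2 mm thick (top at z = 2 mm).
- red_cap_vial: look-alike that stays: clear vial with a red screw cap, 24 mm across, 48 mm tall. Loose. Origin: centre of the underside, z up. It stands on a blue-grey bench mat 2 mm thick (top at z = 2 mm).
- silver_ring: look-alike that stays: thin silver-white adapter ring lying flat, 29 mm outside, 5 mm high. Loose. Origin: centre of the underside, z up. It stands on a blue-grey bench mat 2 mm thick (top at z = 2 mm).
- yellow_tray: yellow square open tray, fixed, one of four set two by two (corners vary, centres 87 mm apart) in a fixed low white caddy (185 x 185 mm, wall 16 mm, yaw within 0.3 rad). Tray 86 x 86 mm, 18 mm high, wall 2.5 mm, 81 x 81 mm inside. Origin: centre of its underside, 5 mm above the bench; inner floor 2.5 mm above the origin. x, y parallel to its sides, z up.
- red_tray: red square open tray, fixed, one of four set two by two (corners vary, centres 87 mm apart) in a fixed low white caddy (185 x 185 mm, wall 16 mm, yaw within 0.3 rad). Tray 86 x 86 mm, 18 mm high, wall 2.5 mm, 81 x 81 mm inside. Origin: centre of its underside, 5 mm above the bench; inner floor 2.5 mm above the origin. x, y parallel to its sides, z up.
- green_tray: green square open tray, fixed, one of four set two by two (corners vary, centres 87 mm apart) in a fixed low white caddy (185 x 185 mm, wall 16 mm, yaw within 0.3 rad). Tray 86 x 86 mm, 18 mm high, wall 2.5 mm, 81 x 81 mm inside. Origin: centre of its underside, 5 mm above the bench; inner floor 2.5 mm above the origin. x, y parallel to its sides, z up.
- blue_tray: blue square open tray, fixed, one of four set two by two (corners vary, centres 87 mm apart) in a fixed low white caddy (185 x 185 mm, wall 16 mm, yaw within 0.3 rad). Tray 86 x 86 mm, 18 mm high, wall 2.5 mm, 81 x 81 mm inside. Origin: centre of its underside, 5 mm above the bench; inner floor 2.5 mm above the origin. x, y parallel to its sides, z up.

How it is judged:
By the outcome, as a careful person would: the job done as asked, in the order asked, and still so for the second after the job is handed in, with the robot touching nothing.
It also fails if it takes over 99 s, if anything falls off the work surface, if the arm or the gripper's body presses on something with over 40 N, if the wrist force passes 120 N, or if a joint passes its speed limit or range.

### The arm

A 6-joint arm with a two-finger parallel gripper is mounted at the origin on a cart in front of the work surface, level with it; the furniture and walls round the work are solid. World frame = base frame: x ahead of the robot, y to its left, z up, the work surface at z = 0. Lengths are in m, angles in rad, forces in N, time in s.
With the tool pointing down it reaches from about 0.375 to 0.975 m from the base axis. Payload 3.8 kg.
Tool frame: the origin (TCP) lies on the mounting face of the last link; the fingertips stand 173 mm ahead of it and the grasp point (between the pads) lies 155 mm ahead of it (bot.hold_point_z is the distance from the TCP to the grasp point, in m); z points along the fingers, y is the line along which they close (so a half turn about z gives the same grasp; the last joint's range is limited). The gripper opens to 85 mm and grips with 20 to 120 N. Pads are 22 mm wide; open, the fingers measure 114 mm over their backs; the gripper's body (76 mm by 85 mm) begins 54 mm behind the grasp point. The pads swing forward as they close: fully open they stand 13 mm farther back than shut.
Start: joints at [1.121, 0.264, 1.604, -0, 1.274, -0.037], TCP at [0.271, 0.618, 0.405] pointing down, gripper open.
Joint ranges: [-2.63, 2.63], [-0.94, 2.18], [0.31, 2.57], [-1.31, 4.45], [0, 2.66], [-2.55, 2.55]. Speed limits (rad/s): [2.57, 2.57, 3.14, 3.14, 3.14, 3.14].

### API

Orientations are given as a rotation vector (axis times angle).
In Python, from workcell import bot, optics gives the robot as it stands.
- The arm moves only by the shell command python3 -m jog 'ROWS' [OPENING] [FORCE]. ROWS is JSON, a list of rows, each an object of numbers: "dx", "dy", "dz": the shift along the tool's x, y, z in mm; "ax", "ay", "az": the turn, a rotation vector about the tool's x, y, z in degrees. A call has 1 to 20 rows; each row shifts and turns the commanded pose from where the row before left it, along the tool's axes as they then stand; what a row does not reach is not made up. A row lasts 1/12 s, in which the tool goes at most 41.7 mm and 7.16 degrees, less where a joint would pass 70% of its speed; a pose out of reach is approached as far as the arm can. A call with a gripper value outside its range is refused whole. OPENING is the opening, from 0 (shut) to 1 (fully open), set as the call begins (- or left out, the last holds). The fingers move at their own pace and stop on an object; FORCE is the grip in N (left out, the last holds). Time passes only in rows, so rows that do not move let the fingers close. It gives the time, the measured TCP pose, the force, the opening and the grip force at its end, in the units of the state.
- bot.read_state(): the state, without advancing time (a new reading comes with each control period).
- optics.read_camera(name): name is "side" or "top"; returns a dict with "img" (400x640x3 uint8, red, green, blue), "vertical_fov" (degrees; the focal length in pixels is half the picture's height over the tangent of half this angle, whatever the lens; pixels are square), "cx", "cy" (the principal point, pixels), "R" (3x3) and "t" (3): a world point X has camera coordinates R X + t. Camera axes: x right, y down, z forward; pixel columns grow to the right and rows downward; lengths in m; the calibration is good to about 2 mm. A picture is of the moment at which its call begins. There is no depth.
- bot.finish_job(): hands the job in; it is judged then, once.
The state is a dict: "time": time; "q": joint angles; "joint_vel": joint speeds; "joint_torque": joint torques, N m; "tool_pos": TCP position; "tcp_rot": TCP orientation; "wrist_force": force on the tool from outside, world axes, zero at the start; "torque": the same for the moment, N m; "width": opening from 0.0 (shut) to 1.0 (fully open); "grip_force": force on a finger pad.
Only numpy, scipy, OpenCV 4.12 (cv2) and the standard library are available. Lean on these libraries where they do the work, as an engineer would, in place of code of your own. Each camera call takes 0.05 s, during which the arm holds its last target. There are 200 camera calls.

## Working session

There is one attempt and no reset: what is moved stays moved. The work goes in short steps, Python scripts to look and compute and a shell command to move; the robot and the scene stay as the last step left them, time stands still between calls to the robot, and variables do not carry over. Pictures are saved under pics/ and viewed, at most 14 in all, crops included, and the job is handed in when it is done.

```bash
ls; mkdir -p pics; cat > h.py <<'E'
import numpy as np, cv2
from workcell import bot, optics
def snap(n,fn=None):
    c=optics.read_camera(n); 
    if fn: cv2.imwrite('pics/'+fn,c['img'][:,:,::-1])
    c['f']=200/np.tan(np.radians(c['vertical_fov']/2)); c['R']=np.array(c['R']); c['t']=np.array(c['t'])
    return c
def ray(c,u,v):
    d=c['R'].T@np.array([(u-c['cx'])/c['f'],(v-c['cy'])/c['f'],1]); return -c['R'].T@c['t'],d
def onz(c,u,v,z):
    o,d=ray(c,u,v); return o+d*(z-o[2])/d[2]
def proj(c,X):
    p=c['R']@np.array(X)+c['t']; return c['f']*p[:2]/p[2]+[c['cx'],c['cy']]
E
python3 - <<'E'
from h import *
print(bot.read_state())
for n in('top','side'):
    c=snap(n,n+'0.png'); print(n,c['vertical_fov'],c['cx'],c['cy'],c['R'].round(3).tolist(),(-c['R'].T@c['t']).round(3), {k for k in c})
E
```

```text
pics
{'time': 0.0, 'q': array([ 1.12108639e+00,  2.64766640e-01,  1.60537180e+00,  5.26261175e-05,
        1.27367824e+00, -3.69037970e-02]), 'joint_vel': array([-0.00081407, -0.00017691, -0.00190182, -0.00146827,  0.00057362,
       -0.00158131]), 'joint_torque': array([ 2.54777960e-04, -5.15081334e+01, -3.67322373e+01,  1.31628229e-05,
        1.26481365e-02, -2.38415964e-06]), 'tool_pos': array([0.27064689, 0.61799732, 0.40335368]), 'tcp_rot': array([-0.64374363, -3.07433151,  0.00337093]), 'wrist_force': array([ 0.05249479, -0.08362474,  0.14302745]), 'torque': array([-0.01706911, -0.04936481, -0.0627665 ]), 'grip_force': 0.0, 'width': 1.0002296972598574}
top 42.8309067242714 327.6026855433614 196.9870501003643 [[0.049, -0.999, 0.002], [-0.972, -0.048, -0.23], [0.23, 0.009, -0.973]] [ 0.308 -0.002  1.148] {'vertical_fov', 't', 'cx', 'R', 'img', 'f', 'cy'}
side 44.658693600942854 324.2989752508778 204.5067602434855 [[0.773, -0.634, -0.006], [-0.432, -0.52, -0.737], [0.464, 0.572, -0.676]] [ 0.089 -0.562  0.689] {'vertical_fov', 't', 'cx', 'R', 'img', 'f', 'cy'}
```

View pics/top0.png

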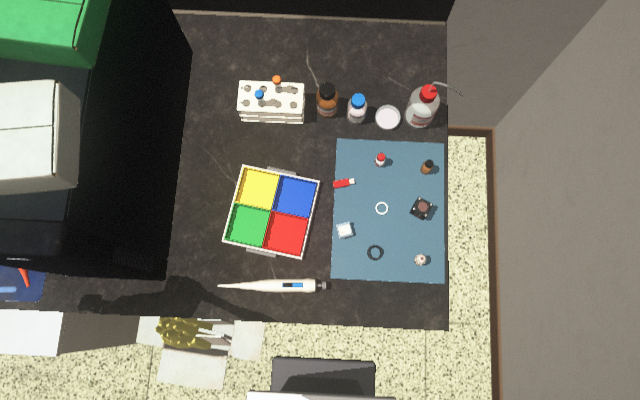

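View pics/side0.png

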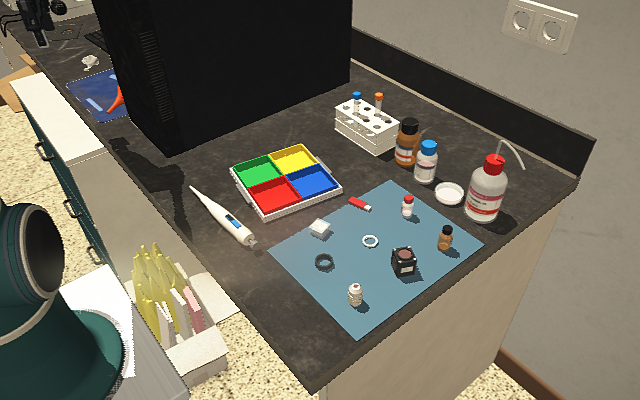

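Both views are clear. In the top view the bottle is at (427,167), objective (420,260), cube (422,208), black ring (375,253), vial (381,160) and silver ring (381,208). Trays: yellow (258,188), blue (296,196), green (248,226), red (287,235). I'll enlarge the mat in both views.

```bash
python3 - <<'E'
import cv2
a=cv2.imread('pics/top0.png')[135:287,325:450]; b=cv2.imread('pics/side0.png')[185:335,265:485]
cv2.imwrite('pics/topc.png',cv2.resize(a,None,fx=3.9,fy=3.9,interpolation=cv2.INTER_CUBIC)[:600])
cv2.imwrite('pics/sidec.png',cv2.resize(b,None,fx=3.6,fy=3.6,interpolation=cv2.INTER_CUBIC))
E
```

```text
(no output)
```

View pics/topc.png

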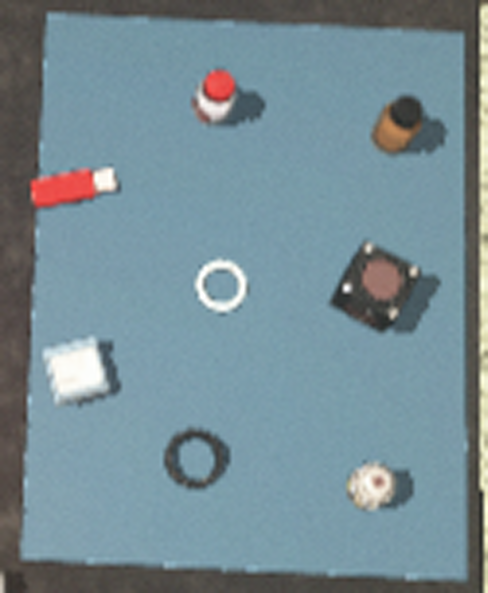

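View pics/sidec.png

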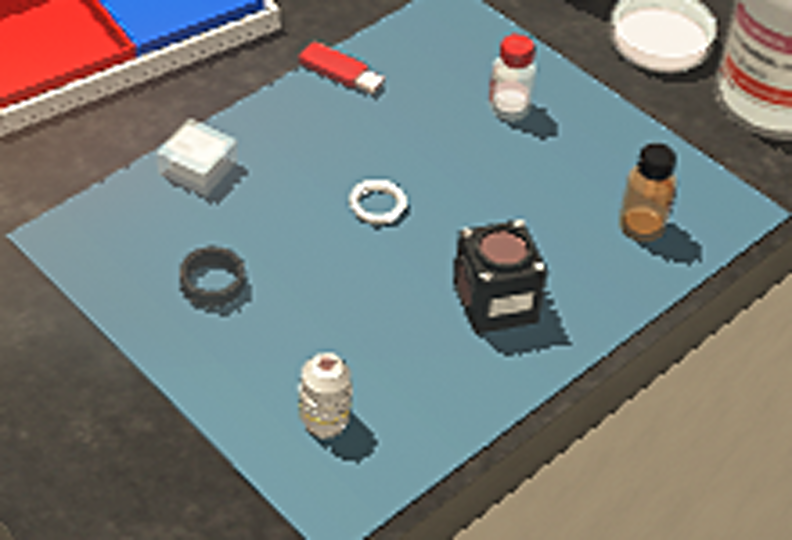

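Crops: in topc, cube screws at (369,247), (413,271), (393,313), (347,287); bottle cap (405,112); ring (197,458); objective (373,485). The sidec view agrees. Next I'll measure silhouette centroids in both views.

```bash
python3 - <<'E'
from h import *
H={'oil':(.054,(427,167),(445,237)),'obj':(.044,(420,260),(355,295)),'cube':(.042,(422,208),(404,262)),'ring':(.011,(375,253),(324,262)),'vial':(.048,(381,160),(407,207)),'silver':(.005,(381,208),(370,241))}
out={}
cs={}
for i,n in enumerate(('top','side')):
    c=snap(n); cs[n]=c; im=c['img'].astype(int)
    m=((im[...,2]-im[...,0])<14).astype(np.uint8)
    k,l,st,ce=cv2.connectedComponentsWithStats(m,connectivity=4)
    for o,v in H.items():
        p=np.array(v[1+i]); 
        ys,xs=np.nonzero(m); s=(abs(xs-p[0])<25)&(abs(ys-p[1])<25)
        ids=np.unique(l[ys[s],xs[s]]); ids=[a for a in ids if 25<st[a,4]<2500]
        if not ids: print(n,o,'none');continue
        a=min(ids,key=lambda a:np.hypot(*(ce[a]-p)))
        cnt=cv2.findContours((l==a).astype(np.uint8),cv2.RETR_EXTERNAL,cv2.CHAIN_APPROX_NONE)[0][0]
        h=np.zeros(m.shape,np.uint8); cv2.drawContours(h,[cnt],-1,1,-1)
        yy,xx=np.nonzero(h); u,w=xx.mean(),yy.mean()
        out[o,n]=(u,w); P=onz(c,u,w,.002+v[0]/2)
        print(n,o,(round(u,1),round(w,1)),st[a,2:].tolist(),P.round(4))
for o in H:
    (a,d),(b,e)=[ray(cs[n],*out[o,n]) for n in cs]
    s=np.linalg.lstsq(np.c_[d,-e],b-a,rcond=None)[0]; X,Y=a+s[0]*d,b+s[1]*e
    print(o,'tri',((X+Y)/2).round(4),'gap',np.linalg.norm(X-Y).round(4))
c=cs['top']
S=np.array([onz(c,325+x/3.9-.37,135+y/3.9-.37,.042)[:2] for x,y in((369,247),(413,271),(393,313),(347,287))])
print('screws',S.round(4).tolist(),S.mean(0).round(4)); 
d=[np.degrees(np.arctan2(*(S[(j+1)%4]-S[j])[::-1])) for j in range(4)]; print(d,[np.linalg.norm(S[(j+1)%4]-S[j]) for j in range(4)])
hsv=cv2.cvtColor(c['img'],cv2.COLOR_RGB2HSV)
R={}
for nm,(x,y) in dict(yellow=(258,188),blue=(296,196),green=(248,226),red=(287,235)).items():
    h0=int(hsv[y,x,0]); dh=np.abs(hsv[...,0].astype(int)-h0); dh=np.minimum(dh,180-dh)
    m=((dh<9)&(hsv[...,1]>130)&(hsv[...,2]>50)).astype(np.uint8); k,l,st,ce=cv2.connectedComponentsWithStats(m)
    a=l[y,x]; cnt=cv2.findContours((l==a).astype(np.uint8),cv2.RETR_EXTERNAL,cv2.CHAIN_APPROX_NONE)[0][0]
    q=np.array([onz(c,*p,.02)[:2] for p in cnt[:,0].astype(float)]).astype(np.float32); r=cv2.minAreaRect(q*1000); R[nm]=r
    print(nm,h0,np.round(r[0],1),np.round(r[1],1),round(r[2],1))
E
```

```text
top oil (np.float64(426.5), np.float64(166.8)) [14, 15, 146] [ 0.6543 -0.214   0.029 ]
top obj (np.float64(419.9), np.float64(259.4)) [13, 12, 125] [ 0.4426 -0.2014  0.024 ]
top cube (np.float64(421.0), np.float64(208.3)) [23, 23, 306] [ 0.558  -0.2032  0.023 ]
top ring (np.float64(374.4), np.float64(252.3)) [15, 15, 66] [ 0.4554 -0.1023  0.0075]
top vial (np.float64(379.7), np.float64(159.4)) [12, 15, 127] [ 0.6678 -0.1069  0.026 ]
top silver (np.float64(381.3), np.float64(207.8)) [13, 13, 69] [ 0.5589 -0.1154  0.0045]
side oil (np.float64(444.8), np.float64(238.8)) [16, 28, 324] [ 0.6541 -0.2193  0.029 ]
side obj (np.float64(354.9), np.float64(294.5)) [15, 24, 294] [ 0.4428 -0.2049  0.024 ]
side cube (np.float64(403.3), np.float64(261.5)) [26, 32, 643] [ 0.5589 -0.2056  0.023 ]
side ring (np.float64(323.5), np.float64(261.6)) [18, 17, 183] [ 0.457  -0.1039  0.0075]
side vial (np.float64(407.0), np.float64(206.3)) [13, 25, 249] [ 0.6678 -0.1107  0.026 ]
side silver (np.float64(369.4), np.float64(240.7)) [16, 13, 107] [ 0.56   -0.1175  0.0045]
oil tri [ 0.6572 -0.216   0.0236] gap 0.0029
obj tri [ 0.4439 -0.2025  0.0203] gap 0.002
cube tri [ 0.5593 -0.2041  0.021 ] gap 0.002
ring tri [ 0.4565 -0.1029  0.0066] gap 0.0021
vial tri [ 0.6699 -0.1079  0.0224] gap 0.0021
silver tri [ 0.5601 -0.1161  0.003 ] gap 0.002
screws [[0.5771, -0.1957], [0.5643, -0.2208], [0.5394, -0.2096], [0.5532, -0.1834]] [ 0.5585 -0.2024]
[np.float64(-117.00376208356136), np.float64(155.71425768720215), np.float64(62.24413569590076), np.float64(-27.177885978828705)] [np.float64(0.02823181402365001), np.float64(0.02739466740153159), np.float64(0.02961541571235589), np.float64(0.026975232922522397)]
yellow 29 [587.8 171.1] [84.8 85.8] 80.4
blue 110 [573.7  84.8] [85.8 84.1] 80.3
green 63 [500.8 192.8] [59.5 83.6] 75.5
red 2 [487.9  99.6] [87.3 87. ] 80.3
```

```bash
cat >> h.py <<'E'
from scipy.spatial.transform import Rotation as Ro
def go(x,y,z,yaw):
    """tool-frame move (mm, deg) to put grasp point at x,y,z with closing axis (tool y) at yaw deg mod 180, tool down"""
    s=bot.read_state(); R=Ro.from_rotvec(s['tcp_rot']); M=R.as_matrix()
    T=np.array([x,y,z+bot.hold_point_z]); d=M.T@(T-s['tool_pos'])*1000
    best=[]
    for yy in (yaw,yaw+180):
        a=np.radians(yy); ty=np.array([np.cos(a),np.sin(a),0]); tz=np.array([0,0,-1.]); tx=np.cross(ty,tz)
        r=np.degrees((R.inv()*Ro.from_matrix(np.c_[tx,ty,tz])).as_rotvec()); best.append(r)
    print('t',round(s['time'],2),'pos',s['tool_pos'].round(4),'F',np.round(s['wrist_force'],1),'q6',s['q'][5].round(2),'w',round(float(s['width']),3),'| shift',d.round(1),'turns',[b.round(1).tolist() for b in best])
E
python3 - <<'E'
from h import *
c=snap('top'); d=snap('side')
print([onz(c,*p,0).round(3)[:2] for p in((165,278),(190,55),(75,268),(110,295))],'side',[onz(d,*p,0).round(3)[:2] for p in((152,160),(345,85),(100,70))],'top-of-box',onz(c,190,50,.3).round(3))
print('reps', bot.hold_point_z, 'hand', proj(d,[.27,.618,.25]),proj(c,[.27,.618,.4]), proj(d,[.27,.618,.4]))
go(.655,-.217,.2,90)
E
```

```text
[array([0.376, 0.362]), array([0.923, 0.367]), array([0.388, 0.565]), array([0.333, 0.478])] side [array([0.35 , 0.397]), array([0.927, 0.374]), array([0.422, 0.917])] top-of-box [0.772 0.271 0.3  ]
reps 0.1547 hand [45.28721193 34.73854712] [-110.50841963  323.18443585] [ 15.16226573 -39.62652365]
t 0.3 pos [0.2707 0.6182 0.4042] F [ 0.3 -0.3 -0.5] q6 -0.04 w 1.001 | shift [-687.1 -610.8   50. ] turns [[-0.0, -0.0, -23.7], [-0.0, 0.1, 156.3]]
```

```bash
python3 -m jog '[{"dx":-13.7,"dy":-31.1},{"dx":-13.7,"dy":-31.1},{"dx":-13.7,"dy":-31.1},{"dx":-13.7,"dy":-31.1},{"dx":-13.7,"dy":-31.1},{"dx":-13.7,"dy":-31.1},{"dx":-13.7,"dy":-31.1},{"dx":-13.7,"dy":-31.1},{"dx":-13.7,"dy":-31.1},{"dx":-13.7,"dy":-31.1}]' 0.6 40; python3 -c "
from h import *
go(.655,-.217,.15,90)"
```

```text
t 0.3 pos [0.2707 0.6182 0.4042] F [ 0.3 -0.3 -0.5] q6 -0.04 w 1.001 | shift [-687.1 -610.8  100. ] turns [[-0.0, -0.0, -23.7], [-0.0, 0.1, 156.3]]invalid input
```

```bash
python3 -m jog '[{"dx":-1,"dy":-3}]' ; python3 -m jog '[{"dx":-1,"dy":-3,"dz":0,"ax":0,"ay":0,"az":0}]' 0.6
```

```text
time: 0.38
tool_pos: [0.2705, 0.6153, 0.4044]
tcp_rot: [-0.644, -3.075, 0.0]
wrist_force: [0.1, -0.1, 0.3]
width: 0.88
grip_force: 0.0invalid input
```

```bash
python3 -m jog '[{"dx":-13.7,"dy":-31.1,"dz":0,"ax":0,"ay":0,"az":0},{"dx":-13.7,"dy":-31.1,"dz":0,"ax":0,"ay":0,"az":0},{"dx":-13.7,"dy":-31.1,"dz":0,"ax":0,"ay":0,"az":0},{"dx":-13.7,"dy":-31.1,"dz":0,"ax":0,"ay":0,"az":0},{"dx":-13.7,"dy":-31.1,"dz":0,"ax":0,"ay":0,"az":0},{"dx":-13.7,"dy":-31.1,"dz":0,"ax":0,"ay":0,"az":0},{"dx":-13.7,"dy":-31.1,"dz":0,"ax":0,"ay":0,"az":0},{"dx":-13.7,"dy":-31.1,"dz":0,"ax":0,"ay":0,"az":0},{"dx":-13.7,"dy":-31.1,"dz":0,"ax":0,"ay":0,"az":0},{"dx":-13.7,"dy":-31.1,"dz":0,"ax":0,"ay":0,"az":0}]' 0.6 40; python3 -c "
from h import *
go(.655,-.217,.15,90)"
```

```text
time: 1.22
tool_pos: [0.2707, 0.2736, 0.4047]
tcp_rot: [0.643, 3.075, 0.0]
wrist_force: [0.9, -0.7, 0.2]
width: 0.598
grip_force: 0.0
t 1.22 pos [0.2707 0.2736 0.4047] F [ 0.9 -0.7  0.2] q6 -0.43 w 0.598 | shift [-548.6 -295.6  100.1] turns [[0.0, 0.0, -23.6], [0.0, -0.0, 156.4]]
```

```bash
python3 -m jog '[{"dx":0,"dy":0,"dz":0,"ax":0,"ay":0,"az":-6.95},{"dx":0,"dy":0,"dz":0,"ax":0,"ay":0,"az":-6.95},{"dx":-28.8,"dy":-26.2,"dz":6.2,"ax":0,"ay":0,"az":0},{"dx":-28.8,"dy":-26.2,"dz":6.2,"ax":0,"ay":0,"az":0},{"dx":-28.8,"dy":-26.2,"dz":6.2,"ax":0,"ay":0,"az":0},{"dx":-28.8,"dy":-26.2,"dz":6.2,"ax":0,"ay":0,"az":0},{"dx":-28.8,"dy":-26.2,"dz":6.2,"ax":0,"ay":0,"az":0},{"dx":-28.8,"dy":-26.2,"dz":6.2,"ax":0,"ay":0,"az":0},{"dx":-28.8,"dy":-26.2,"dz":6.2,"ax":0,"ay":0,"az":0},{"dx":-28.8,"dy":-26.2,"dz":6.2,"ax":0,"ay":0,"az":0},{"dx":-28.8,"dy":-26.2,"dz":6.2,"ax":0,"ay":0,"az":0},{"dx":-28.8,"dy":-26.2,"dz":6.2,"ax":0,"ay":0,"az":0},{"dx":-28.8,"dy":-26.2,"dz":6.2,"ax":0,"ay":0,"az":0},{"dx":-28.8,"dy":-26.2,"dz":6.2,"ax":0,"ay":0,"az":0},{"dx":-28.8,"dy":-26.2,"dz":6.2,"ax":0,"ay":0,"az":0},{"dx":-28.8,"dy":-26.2,"dz":6.2,"ax":0,"ay":0,"az":0},{"dx":-28.8,"dy":-26.2,"dz":6.2,"ax":0,"ay":0,"az":0},{"dx":-28.8,"dy":-26.2,"dz":6.2,"ax":0,"ay":0,"az":0}]'; python3 -c "
from h import *
go(.655,-.217,.024,80.3)"
```

```text
time: 2.72
tool_pos: [0.6551, -0.2177, 0.3051]
tcp_rot: [-0.267, -3.13, -0.0]
wrist_force: [1.1, 0.3, 0.8]
width: 0.6
grip_force: 0.0
t 2.72 pos [ 0.6551 -0.2177  0.3051] F [1.1 0.3 0.8] q6 -1.76 w 0.6 | shift [  0.2   0.6 126.4] turns [[0.0, -0.0, -0.1], [-0.0, -0.0, 179.9]]
```

```bash
python3 -m jog '[{"dx":0,"dy":0,"dz":31,"ax":0,"ay":0,"az":0},{"dx":0,"dy":0,"dz":31,"ax":0,"ay":0,"az":0}]'; python3 - <<'E'
from h import *
c=snap('side');t=snap('top')
a=cv2.resize(c['img'][150:270,370:510],None,fx=4.2,fy=4.2,interpolation=2)[:500]; b=cv2.resize(t['img'][110:230,370:440],None,fx=4.2,fy=4.2,interpolation=2)[:500]
h=min(len(a),len(b)); cv2.imwrite('pics/a1.png',np.hstack([a[:h],b[:h]])[:,:800,::-1])
E
```

```text
time: 2.88
tool_pos: [0.6568, -0.2189, 0.2453]
tcp_rot: [0.27, 3.123, -0.003]
wrist_force: [-0.7, 0.6, 0.5]
width: 0.6
grip_force: 0.0
```

View pics/a1.png

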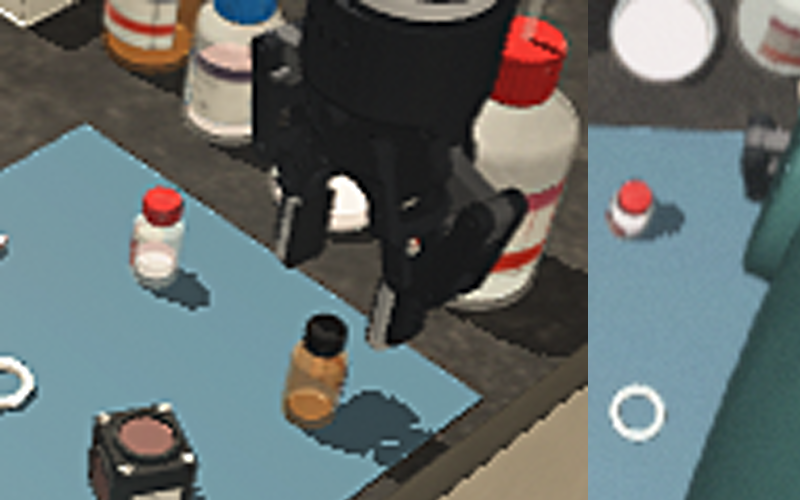

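The side view shows the open fingers (tips at crop (295,260) and (380,343)) straddling the column above the bottle, whose cap is at (325,333). The arm hides the bottle in the top view. Next I'll check the tip height against projection.

```bash
python3 - <<'E'
from h import *
c=snap('side'); s=bot.read_state(); y=Ro.from_rotvec(s['tcp_rot']).as_matrix()[:,1]
for k in(.160,.165,.173): print(k,[((proj(c,s['tool_pos']-[0,0,k]+g*y*.0255)-[370,150])*4.2).round() for g in(1,-1)], )
print('bottle cap', ((proj(c,[.655,-.217,.056])-[370,150])*4.2).round(), 'base',((proj(c,[.655,-.217,.002])-[370,150])*4.2).round())
go(.655,-.217,.024,80.3)
E
```

```text
0.16 [array([285., 252.]), array([364., 325.])]
0.165 [array([283., 261.]), array([362., 333.])]
0.173 [array([281., 274.]), array([358., 347.])]
bottle cap [321. 326.] base [302. 410.]
t 3.03 pos [ 0.6524 -0.2155  0.2397] F [ 0.5 -0.1  0.3] q6 -1.76 w 0.604 | shift [-3.3 -1.2 61. ] turns [[0.1, -0.5, -0.1], [-0.7, -0.1, 179.9]]
```

```bash
python3 -m jog '[{"dx":0,"dy":0,"dz":20,"ax":0,"ay":0,"az":0},{"dx":0,"dy":0,"dz":20,"ax":0,"ay":0,"az":0},{"dx":0,"dy":0,"dz":15,"ax":0,"ay":0,"az":0},{"dx":0,"dy":0,"dz":9,"ax":0,"ay":0,"az":0},{"dx":0,"dy":0,"dz":0,"ax":0,"ay":0,"az":0},{"dx":0,"dy":0,"dz":0,"ax":0,"ay":0,"az":0}]'; python3 -m jog '[{"dx":0,"dy":0,"dz":0,"ax":0,"ay":0,"az":0},{"dx":0,"dy":0,"dz":0,"ax":0,"ay":0,"az":0},{"dx":0,"dy":0,"dz":0,"ax":0,"ay":0,"az":0},{"dx":0,"dy":0,"dz":0,"ax":0,"ay":0,"az":0},{"dx":0,"dy":0,"dz":0,"ax":0,"ay":0,"az":0},{"dx":0,"dy":0,"dz":0,"ax":0,"ay":0,"az":0}]' 0 30
```

```text
time: 3.53
tool_pos: [0.6545, -0.2157, 0.18]
tcp_rot: [0.267, 3.13, -0.0]
wrist_force: [0.0, -0.1, -0.1]
width: 0.6
grip_force: 0.0
time: 4.03
tool_pos: [0.6552, -0.2161, 0.1812]
tcp_rot: [0.267, 3.128, -0.001]
wrist_force: [-0.4, 1.1, 5.9]
width: 0.276
grip_force: 29.8
```

```bash
python3 -m jog '[{"dx":0,"dy":0,"dz":-16,"ax":0,"ay":0,"az":0},{"dx":0,"dy":0,"dz":-26,"ax":0,"ay":0,"az":0},{"dx":0,"dy":0,"dz":-26,"ax":0,"ay":0,"az":0},{"dx":5.4,"dy":15.4,"dz":-12,"ax":0,"ay":0,"az":0},{"dx":10.9,"dy":30.9,"dz":0,"ax":0,"ay":0,"az":0},{"dx":10.9,"dy":30.9,"dz":0,"ax":0,"ay":0,"az":0},{"dx":10.9,"dy":30.9,"dz":0,"ax":0,"ay":0,"az":0},{"dx":10.9,"dy":30.9,"dz":0,"ax":0,"ay":0,"az":0},{"dx":10.9,"dy":30.9,"dz":0,"ax":0,"ay":0,"az":0},{"dx":10.9,"dy":30.9,"dz":0,"ax":0,"ay":0,"az":0},{"dx":10.9,"dy":30.9,"dz":0,"ax":0,"ay":0,"az":0},{"dx":10.9,"dy":30.9,"dz":0,"ax":0,"ay":0,"az":0},{"dx":10.9,"dy":30.9,"dz":0,"ax":0,"ay":0,"az":0},{"dx":10.9,"dy":30.9,"dz":0,"ax":0,"ay":0,"az":0},{"dx":10.9,"dy":30.9,"dz":0,"ax":0,"ay":0,"az":0},{"dx":5.4,"dy":15.4,"dz":0,"ax":0,"ay":0,"az":0},{"dx":0,"dy":0,"dz":0,"ax":0,"ay":0,"az":0},{"dx":0,"dy":0,"dz":0,"ax":0,"ay":0,"az":0},{"dx":0,"dy":0,"dz":0,"ax":0,"ay":0,"az":0}]'; python3 - <<'E'
from h import *
c=snap('side'); t=snap('top')
a=cv2.resize(c['img'][80:240,200:370],None,fx=3,fy=3,interpolation=2); b=cv2.resize(t['img'][130:290,200:300],None,fx=3,fy=3,interpolation=2)
cv2.imwrite('pics/a2.png',np.hstack([a,b])[...,::-1])
go(.588,.171,.0320,80.3)
E
```

```text
time: 5.62
tool_pos: [0.5878, 0.1715, 0.2591]
tcp_rot: [-0.266, -3.13, 0.001]
wrist_force: [-0.2, -0.2, 0.3]
width: 0.276
grip_force: 29.5
t 5.72 pos [0.5883 0.1707 0.2593] F [ 0.2 -0.6 -0.1] q6 -1.16 w 0.274 | shift [ 0.3  0.3 72.6] turns [[-0.0, -0.0, -0.1], [-0.0, 0.0, 179.9]]
```

View pics/a2.png

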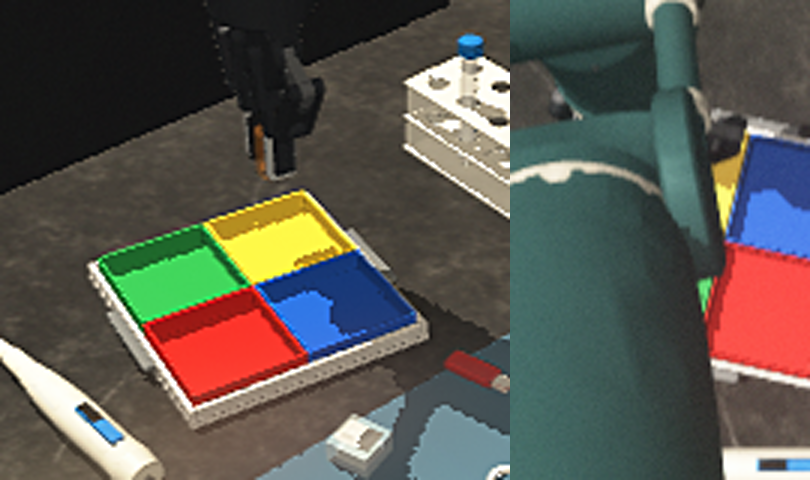

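```bash
python3 -m jog '[{"dx":0,"dy":0,"dz":20,"ax":0,"ay":0,"az":0},{"dx":0,"dy":0,"dz":22,"ax":0,"ay":0,"az":0},{"dx":0,"dy":0,"dz":15,"ax":0,"ay":0,"az":0},{"dx":0,"dy":0,"dz":8,"ax":0,"ay":0,"az":0},{"dx":0,"dy":0,"dz":4,"ax":0,"ay":0,"az":0},{"dx":0,"dy":0,"dz":3,"ax":0,"ay":0,"az":0},{"dx":0,"dy":0,"dz":0,"ax":0,"ay":0,"az":0},{"dx":0,"dy":0,"dz":0,"ax":0,"ay":0,"az":0},{"dx":0,"dy":0,"dz":0,"ax":0,"ay":0,"az":0}]'; python3 -m jog '[{"dx":0,"dy":0,"dz":0,"ax":0,"ay":0,"az":0},{"dx":0,"dy":0,"dz":0,"ax":0,"ay":0,"az":0},{"dx":0,"dy":0,"dz":0,"ax":0,"ay":0,"az":0},{"dx":0,"dy":0,"dz":0,"ax":0,"ay":0,"az":0}]' 0.42;  python3 -m jog '[{"dx":0,"dy":0,"dz":-10,"ax":0,"ay":0,"az":0},{"dx":0,"dy":0,"dz":-20,"ax":0,"ay":0,"az":0},{"dx":0,"dy":0,"dz":-25,"ax":0,"ay":0,"az":0},{"dx":0,"dy":0,"dz":-25,"ax":0,"ay":0,"az":0},{"dx":0,"dy":0,"dz":0,"ax":0,"ay":0,"az":0},{"dx":0,"dy":0,"dz":0,"ax":0,"ay":0,"az":0}]'; python3 - <<'E'
from h import *
go(.443,-.203,.15,80.3)
E
```

```text
time: 6.47
tool_pos: [0.589, 0.1717, 0.1886]
tcp_rot: [0.267, 3.128, 0.001]
wrist_force: [0.8, -0.7, -0.4]
width: 0.275
grip_force: 29.5
time: 6.8
tool_pos: [0.5884, 0.1717, 0.1878]
tcp_rot: [0.267, 3.13, 0.0]
wrist_force: [0.1, -0.0, -0.2]
width: 0.418
grip_force: 0.0
time: 7.3
tool_pos: [0.5895, 0.1719, 0.2706]
tcp_rot: [0.266, 3.125, 0.003]
wrist_force: [0.2, -0.2, -0.8]
width: 0.42
grip_force: 0.0
t 7.3 pos [0.5895 0.1719 0.2706] F [ 0.2 -0.2 -0.8] q6 -1.16 w 0.42 | shift [  80.7 -394.2  -35.3] turns [[0.1, 0.3, -0.0], [0.5, -0.2, 180.0]]
```

```bash
python3 -m jog '[{"dx":3.4,"dy":-16.5,"dz":0,"ax":0,"ay":0,"az":0},{"dx":6.75,"dy":-32.9,"dz":0,"ax":0,"ay":0,"az":0},{"dx":6.75,"dy":-32.9,"dz":0,"ax":0,"ay":0,"az":0},{"dx":6.75,"dy":-32.9,"dz":0,"ax":0,"ay":0,"az":0},{"dx":6.75,"dy":-32.9,"dz":0,"ax":0,"ay":0,"az":0},{"dx":6.75,"dy":-32.9,"dz":0,"ax":0,"ay":0,"az":0},{"dx":6.75,"dy":-32.9,"dz":0,"ax":0,"ay":0,"az":0},{"dx":6.75,"dy":-32.9,"dz":0,"ax":0,"ay":0,"az":0},{"dx":6.75,"dy":-32.9,"dz":0,"ax":0,"ay":0,"az":0},{"dx":6.75,"dy":-32.9,"dz":0,"ax":0,"ay":0,"az":0},{"dx":6.75,"dy":-32.9,"dz":0,"ax":0,"ay":0,"az":0},{"dx":6.75,"dy":-32.9,"dz":0,"ax":0,"ay":0,"az":0},{"dx":3.4,"dy":-16.5,"dz":0,"ax":0,"ay":0,"az":0},{"dx":0,"dy":0,"dz":0,"ax":0,"ay":0,"az":0},{"dx":0,"dy":0,"dz":0,"ax":0,"ay":0,"az":0},{"dx":0,"dy":0,"dz":0,"ax":0,"ay":0,"az":0}]' 0.55; python3 - <<'E'
from h import *
c=snap('side'); t=snap('top')
a=cv2.resize(c['img'][130:350,210:440],None,fx=2.4,fy=2.4,interpolation=2); b=cv2.resize(t['img'][150:270,220:325],None,fx=2.4,fy=2.4,interpolation=2)
b=np.vstack([b,np.zeros((len(a)-len(b),b.shape[1],3),np.uint8)])
cv2.imwrite('pics/a3.png',np.hstack([a,b])[...,::-1])
go(.443,-.203,.024,80.3)
E
```

```text
time: 8.63
tool_pos: [0.4408, -0.2034, 0.2665]
tcp_rot: [-0.268, -3.128, -0.002]
wrist_force: [0.0, 0.9, -0.2]
width: 0.546
grip_force: 0.0
t 8.73 pos [ 0.4415 -0.2029  0.267 ] F [-1.2 -0.5  0.3] q6 -1.88 w 0.55 | shift [-1.6  0.1 88.3] turns [[0.0, -0.1, 0.0], [0.1, 0.1, -180.0]]
```

View pics/a3.png

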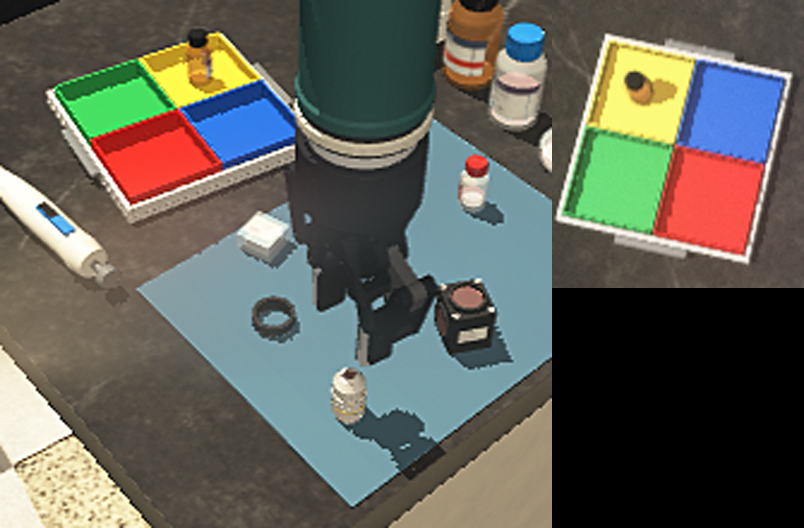

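The bottle stands in the yellow tray in both views (side crop (198,60)). The fingers hang over the objective at (348,393). Next: descend and grasp it.

```bash
python3 -m jog '[{"dx":-1.5,"dy":0,"dz":20,"ax":0,"ay":0,"az":0},{"dx":0,"dy":0,"dz":25,"ax":0,"ay":0,"az":0},{"dx":0,"dy":0,"dz":20,"ax":0,"ay":0,"az":0},{"dx":0,"dy":0,"dz":14,"ax":0,"ay":0,"az":0},{"dx":0,"dy":0,"dz":8,"ax":0,"ay":0,"az":0},{"dx":0,"dy":0,"dz":0,"ax":0,"ay":0,"az":0},{"dx":0,"dy":0,"dz":0,"ax":0,"ay":0,"az":0},{"dx":0,"dy":0,"dz":0,"ax":0,"ay":0,"az":0}]'; python3 -m jog '[{"dx":0,"dy":0,"dz":0,"ax":0,"ay":0,"az":0},{"dx":0,"dy":0,"dz":0,"ax":0,"ay":0,"az":0},{"dx":0,"dy":0,"dz":0,"ax":0,"ay":0,"az":0},{"dx":0,"dy":0,"dz":0,"ax":0,"ay":0,"az":0},{"dx":0,"dy":0,"dz":0,"ax":0,"ay":0,"az":0},{"dx":0,"dy":0,"dz":0,"ax":0,"ay":0,"az":0}]' 0 40; python3 -c "
from h import *
go(.488,.0996,.112,80.3)"
```

```text
time: 9.4
tool_pos: [0.4439, -0.204, 0.1814]
tcp_rot: [0.266, 3.129, -0.001]
wrist_force: [-0.1, -0.4, -0.1]
width: 0.55
grip_force: 0.0
time: 9.9
tool_pos: [0.4437, -0.2045, 0.1817]
tcp_rot: [0.267, 3.128, -0.001]
wrist_force: [-0.2, 0.3, 6.6]
width: 0.258
grip_force: 39.2
t 9.9 pos [ 0.4437 -0.2045  0.1817] F [-0.2  0.3  6.6] q6 -1.88 w 0.258 | shift [  7.8 307.1 -85.2] turns [[-0.0, 0.1, -0.1], [0.2, 0.0, 179.9]]
```

```bash
python3 -m jog '[{"dx":0,"dy":0,"dz":-15,"ax":0,"ay":0,"az":0},{"dx":0,"dy":0,"dz":-25,"ax":0,"ay":0,"az":0},{"dx":0,"dy":0,"dz":-25,"ax":0,"ay":0,"az":0},{"dx":0.4,"dy":15.3,"dz":-20,"ax":0,"ay":0,"az":0},{"dx":0.8,"dy":30.7,"dz":0,"ax":0,"ay":0,"az":0},{"dx":0.8,"dy":30.7,"dz":0,"ax":0,"ay":0,"az":0},{"dx":0.8,"dy":30.7,"dz":0,"ax":0,"ay":0,"az":0},{"dx":0.8,"dy":30.7,"dz":0,"ax":0,"ay":0,"az":0},{"dx":0.8,"dy":30.7,"dz":0,"ax":0,"ay":0,"az":0},{"dx":0.8,"dy":30.7,"dz":0,"ax":0,"ay":0,"az":0},{"dx":0.8,"dy":30.7,"dz":0,"ax":0,"ay":0,"az":0},{"dx":0.8,"dy":30.7,"dz":0,"ax":0,"ay":0,"az":0},{"dx":0.8,"dy":30.7,"dz":0,"ax":0,"ay":0,"az":0},{"dx":0.4,"dy":15.3,"dz":0,"ax":0,"ay":0,"az":0},{"dx":0,"dy":0,"dz":0,"ax":0,"ay":0,"az":0},{"dx":0,"dy":0,"dz":0,"ax":0,"ay":0,"az":0},{"dx":0,"dy":0,"dz":0,"ax":0,"ay":0,"az":0}]'; python3 - <<'E'
from h import *
c=snap('side')
cv2.imwrite('pics/a4.png',cv2.resize(c['img'][100:250,200:380],None,fx=3,fy=3,interpolation=2)[...,::-1])
go(.488,.0996,.033,80.3)
E
```

```text
time: 11.32
tool_pos: [0.4867, 0.0992, 0.2651]
tcp_rot: [-0.267, -3.129, 0.001]
wrist_force: [0.2, 0.9, -1.9]
width: 0.253
grip_force: 39.6
t 11.37 pos [0.4868 0.0988 0.2652] F [ 0.1 -0.2 -0.5] q6 -1.25 w 0.259 | shift [-1.1  1.  77.5] turns [[-0.0, -0.0, -0.1], [-0.1, 0.1, 179.9]]
```

View pics/a4.png

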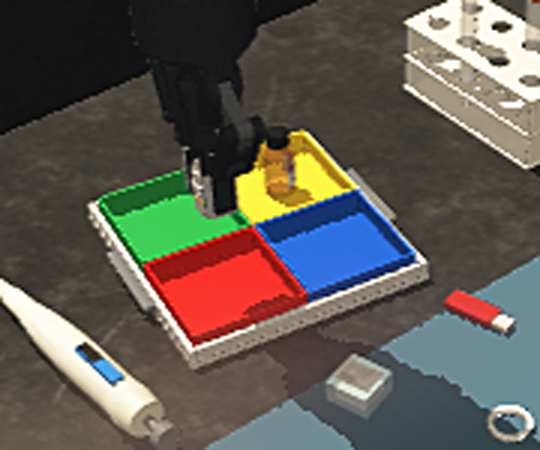

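The objective is held upright at crop (200,190), above the red tray. Next: lower and release.

```bash
python3 -m jog '[{"dx":0,"dy":0,"dz":20,"ax":0,"ay":0,"az":0},{"dx":0,"dy":0,"dz":25,"ax":0,"ay":0,"az":0},{"dx":0,"dy":0,"dz":15,"ax":0,"ay":0,"az":0},{"dx":0,"dy":0,"dz":9,"ax":0,"ay":0,"az":0},{"dx":0,"dy":0,"dz":5,"ax":0,"ay":0,"az":0},{"dx":0,"dy":0,"dz":3,"ax":0,"ay":0,"az":0},{"dx":0,"dy":0,"dz":0,"ax":0,"ay":0,"az":0},{"dx":0,"dy":0,"dz":0,"ax":0,"ay":0,"az":0},{"dx":0,"dy":0,"dz":0,"ax":0,"ay":0,"az":0}]'; python3 -m jog '[{"dx":0,"dy":0,"dz":0,"ax":0,"ay":0,"az":0},{"dx":0,"dy":0,"dz":0,"ax":0,"ay":0,"az":0},{"dx":0,"dy":0,"dz":0,"ax":0,"ay":0,"az":0},{"dx":0,"dy":0,"dz":0,"ax":0,"ay":0,"az":0}]' 0.42;  python3 -m jog '[{"dx":0,"dy":0,"dz":-10,"ax":0,"ay":0,"az":0},{"dx":0,"dy":0,"dz":-20,"ax":0,"ay":0,"az":0},{"dx":0,"dy":0,"dz":-25,"ax":0,"ay":0,"az":0},{"dx":0,"dy":0,"dz":-25,"ax":0,"ay":0,"az":0},{"dx":0,"dy":0,"dz":0,"ax":0,"ay":0,"az":0},{"dx":0,"dy":0,"dz":0,"ax":0,"ay":0,"az":0}]'; python3 - <<'E'
from h import *
go(.5585,-.204,.11,62.7)
E
```

```text
time: 12.12
tool_pos: [0.4879, 0.0997, 0.1895]
tcp_rot: [0.267, 3.128, 0.001]
wrist_force: [0.5, 0.9, -0.1]
width: 0.258
grip_force: 39.6
time: 12.45
tool_pos: [0.4874, 0.0998, 0.1889]
tcp_rot: [0.267, 3.129, 0.0]
wrist_force: [0.6, 0.5, -0.1]
width: 0.418
grip_force: 0.0
time: 12.95
tool_pos: [0.4883, 0.0999, 0.2712]
tcp_rot: [0.266, 3.125, 0.002]
wrist_force: [0.3, 0.2, -0.7]
width: 0.419
grip_force: 0.0
t 12.95 pos [0.4883 0.0999 0.2712] F [ 0.3  0.2 -0.7] q6 -1.25 w 0.419 | shift [-120.6 -287.6    6.6] turns [[0.1, 0.3, 17.6], [-0.4, 0.2, -162.4]]
```

```bash
python3 -m jog '[{"dx":-6,"dy":-14.4,"dz":0,"ax":0,"ay":0,"az":0},{"dx":-12.1,"dy":-28.8,"dz":0,"ax":0,"ay":0,"az":0},{"dx":-12.1,"dy":-28.8,"dz":0,"ax":0,"ay":0,"az":0},{"dx":-12.1,"dy":-28.8,"dz":0,"ax":0,"ay":0,"az":0},{"dx":-12.1,"dy":-28.8,"dz":0,"ax":0,"ay":0,"az":0},{"dx":-12.1,"dy":-28.8,"dz":0,"ax":0,"ay":0,"az":0},{"dx":-12.1,"dy":-28.8,"dz":0,"ax":0,"ay":0,"az":0},{"dx":-12.1,"dy":-28.8,"dz":0,"ax":0,"ay":0,"az":0},{"dx":-12.1,"dy":-28.8,"dz":0,"ax":0,"ay":0,"az":0},{"dx":-12.1,"dy":-28.8,"dz":0,"ax":0,"ay":0,"az":0},{"dx":-6,"dy":-14.4,"dz":0,"ax":0,"ay":0,"az":0},{"dx":0,"dy":0,"dz":0,"ax":0,"ay":0,"az":5.8},{"dx":0,"dy":0,"dz":0,"ax":0,"ay":0,"az":5.8},{"dx":0,"dy":0,"dz":0,"ax":0,"ay":0,"az":5.7},{"dx":0,"dy":0,"dz":0,"ax":0,"ay":0,"az":0},{"dx":0,"dy":0,"dz":0,"ax":0,"ay":0,"az":0},{"dx":0,"dy":0,"dz":0,"ax":0,"ay":0,"az":0}]' 0.75; python3 - <<'E'
from h import *
c=snap('side'); t=snap('top')
a=cv2.resize(c['img'][130:330,210:460],None,fx=2.1,fy=2.1,interpolation=2); b=cv2.resize(t['img'][160:270,215:325],None,fx=2.4,fy=2.4,interpolation=2)
b=np.vstack([b,np.zeros((len(a)-len(b),b.shape[1],3),np.uint8)])
cv2.imwrite('pics/a5.png',np.hstack([a,b])[...,::-1])
go(.5585,-.204,.024,63)
E
```

```text
time: 14.37
tool_pos: [0.5573, -0.2041, 0.2679]
tcp_rot: [-0.73, -3.054, -0.0]
wrist_force: [-0.4, 0.3, -0.1]
width: 0.749
grip_force: 0.0
t 14.47 pos [ 0.5574 -0.2043  0.2682] F [0.3 0.2 0.8] q6 -1.49 w 0.754 | shift [-0.9  0.7 89.5] turns [[0.0, -0.0, 0.1], [0.0, 0.0, -179.9]]
```

View pics/a5.png

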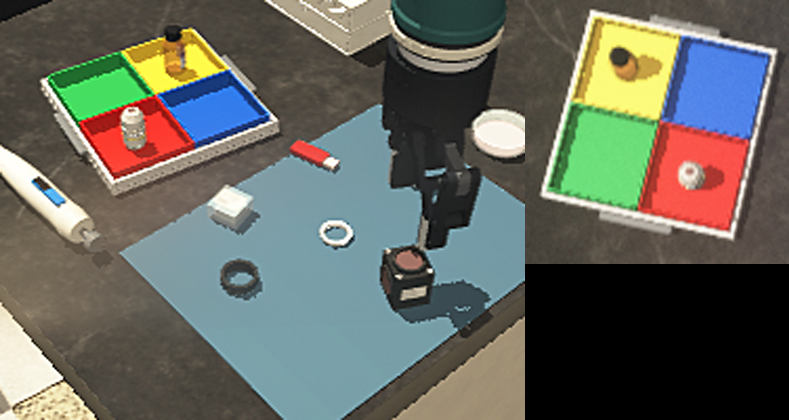

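The objective stands in the red tray (side crop (133,130)), and the fingers are aligned over the cube at (408,275). Next: grasp it.

```bash
python3 -m jog '[{"dx":-0.5,"dy":0,"dz":20,"ax":0,"ay":0,"az":0},{"dx":0,"dy":0,"dz":25,"ax":0,"ay":0,"az":0},{"dx":0,"dy":0,"dz":20,"ax":0,"ay":0,"az":0},{"dx":0,"dy":0,"dz":14,"ax":0,"ay":0,"az":0},{"dx":0,"dy":0,"dz":9,"ax":0,"ay":0,"az":0},{"dx":0,"dy":0,"dz":0,"ax":0,"ay":0,"az":0},{"dx":0,"dy":0,"dz":0,"ax":0,"ay":0,"az":0},{"dx":0,"dy":0,"dz":0,"ax":0,"ay":0,"az":0}]'; python3 -m jog '[{"dx":0,"dy":0,"dz":0,"ax":0,"ay":0,"az":0},{"dx":0,"dy":0,"dz":0,"ax":0,"ay":0,"az":0},{"dx":0,"dy":0,"dz":0,"ax":0,"ay":0,"az":0},{"dx":0,"dy":0,"dz":0,"ax":0,"ay":0,"az":0},{"dx":0,"dy":0,"dz":0,"ax":0,"ay":0,"az":0},{"dx":0,"dy":0,"dz":0,"ax":0,"ay":0,"az":0}]' 0 40;  python3 -c "
from h import *
go(.502,.186,.111,80.3)"
```

```text
time: 15.13
tool_pos: [0.5587, -0.2051, 0.1816]
tcp_rot: [0.734, 3.053, -0.0]
wrist_force: [0.7, 0.4, 0.6]
width: 0.75
grip_force: 0.0
time: 15.63
tool_pos: [0.5588, -0.2052, 0.1819]
tcp_rot: [0.734, 3.052, -0.001]
wrist_force: [-0.6, 0.8, 6.0]
width: 0.413
grip_force: 41.3
t 15.63 pos [ 0.5588 -0.2052  0.1819] F [-0.6  0.8  6. ] q6 -1.49 w 0.413 | shift [228.2 322.6 -84.3] turns [[-0.0, 0.1, -17.3], [0.2, 0.0, 162.7]]
```

```bash
python3 -m jog '[{"dx":0,"dy":0,"dz":-20,"ax":0,"ay":0,"az":0},{"dx":0,"dy":0,"dz":-25,"ax":0,"ay":0,"az":-5.8},{"dx":0,"dy":0,"dz":-25,"ax":0,"ay":0,"az":-5.8},{"dx":0,"dy":0,"dz":-25,"ax":0,"ay":0,"az":-5.7},{"dx":5.1,"dy":15.7,"dz":0,"ax":0,"ay":0,"az":0},{"dx":10.2,"dy":31.3,"dz":0,"ax":0,"ay":0,"az":0},{"dx":10.2,"dy":31.3,"dz":0,"ax":0,"ay":0,"az":0},{"dx":10.2,"dy":31.3,"dz":0,"ax":0,"ay":0,"az":0},{"dx":10.2,"dy":31.3,"dz":0,"ax":0,"ay":0,"az":0},{"dx":10.2,"dy":31.3,"dz":0,"ax":0,"ay":0,"az":0},{"dx":10.2,"dy":31.3,"dz":0,"ax":0,"ay":0,"az":0},{"dx":10.2,"dy":31.3,"dz":0,"ax":0,"ay":0,"az":0},{"dx":10.2,"dy":31.3,"dz":0,"ax":0,"ay":0,"az":0},{"dx":10.2,"dy":31.3,"dz":0,"ax":0,"ay":0,"az":0},{"dx":10.2,"dy":31.3,"dz":0,"ax":0,"ay":0,"az":0},{"dx":10.2,"dy":31.3,"dz":0,"ax":0,"ay":0,"az":0},{"dx":5.1,"dy":15.7,"dz":0,"ax":0,"ay":0,"az":0},{"dx":0,"dy":0,"dz":0,"ax":0,"ay":0,"az":0},{"dx":0,"dy":0,"dz":0,"ax":0,"ay":0,"az":0},{"dx":0,"dy":0,"dz":0,"ax":0,"ay":0,"az":0}]'; python3 - <<'E'
from h import *
c=snap('side')
cv2.imwrite('pics/a6.png',cv2.resize(c['img'][90:230,190:370],None,fx=3,fy=3,interpolation=2)[...,::-1])
go(.502,.186,.0333,80.3)
E
```

```text
time: 17.3
tool_pos: [0.5004, 0.1858, 0.2747]
tcp_rot: [-0.267, -3.129, 0.002]
wrist_force: [1.3, -0.6, -0.8]
width: 0.417
grip_force: 40.6
t 17.35 pos [0.5006 0.1854 0.2749] F [ 0.1  0.6 -1.2] q6 -1.09 w 0.418 | shift [-1.3  0.9 86.9] turns [[-0.1, -0.1, -0.1], [-0.1, 0.1, 179.9]]
```

View pics/a6.png

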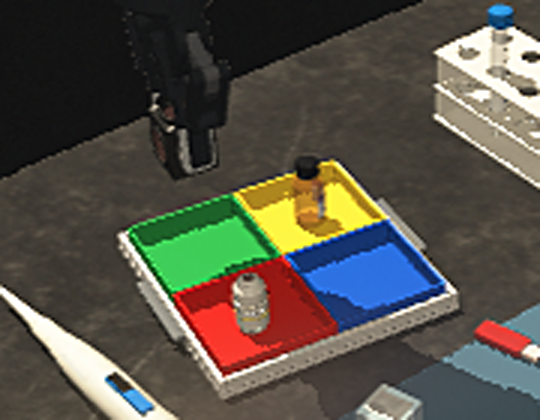

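The cube is held level at crop (180,150), above the green tray. Next: lower and release.

```bash
python3 -m jog '[{"dx":-0.5,"dy":0.4,"dz":20,"ax":0,"ay":0,"az":0},{"dx":0,"dy":0,"dz":28,"ax":0,"ay":0,"az":0},{"dx":0,"dy":0,"dz":20,"ax":0,"ay":0,"az":0},{"dx":0,"dy":0,"dz":10,"ax":0,"ay":0,"az":0},{"dx":0,"dy":0,"dz":6,"ax":0,"ay":0,"az":0},{"dx":0,"dy":0,"dz":3,"ax":0,"ay":0,"az":0},{"dx":0,"dy":0,"dz":0,"ax":0,"ay":0,"az":0},{"dx":0,"dy":0,"dz":0,"ax":0,"ay":0,"az":0},{"dx":0,"dy":0,"dz":0,"ax":0,"ay":0,"az":0}]'; python3 -m jog '[{"dx":0,"dy":0,"dz":0,"ax":0,"ay":0,"az":0},{"dx":0,"dy":0,"dz":0,"ax":0,"ay":0,"az":0},{"dx":0,"dy":0,"dz":0,"ax":0,"ay":0,"az":0},{"dx":0,"dy":0,"dz":0,"ax":0,"ay":0,"az":0}]' 0.52;  python3 -m jog '[{"dx":0,"dy":0,"dz":-10,"ax":0,"ay":0,"az":0},{"dx":0,"dy":0,"dz":-20,"ax":0,"ay":0,"az":0},{"dx":0,"dy":0,"dz":-30,"ax":0,"ay":0,"az":0},{"dx":0,"dy":0,"dz":-30,"ax":0,"ay":0,"az":0},{"dx":0,"dy":0,"dz":0,"ax":0,"ay":0,"az":0},{"dx":0,"dy":0,"dz":0,"ax":0,"ay":0,"az":0}]'; python3 - <<'E'
from h import *
go(.4562,-.103,.11,80.3)
E
```

```text
time: 18.1
tool_pos: [0.5024, 0.1866, 0.1898]
tcp_rot: [0.267, 3.128, 0.001]
wrist_force: [0.3, 0.4, 0.0]
width: 0.412
grip_force: 40.6
time: 18.43
tool_pos: [0.5017, 0.1866, 0.1889]
tcp_rot: [0.267, 3.129, 0.0]
wrist_force: [-0.7, 0.1, 0.4]
width: 0.519
grip_force: 0.0
time: 18.93
tool_pos: [0.5028, 0.1869, 0.2818]
tcp_rot: [0.266, 3.124, 0.004]
wrist_force: [0.5, 0.1, -0.5]
width: 0.523
grip_force: 0.0
t 18.93 pos [0.5028 0.1869 0.2818] F [ 0.5  0.1 -0.5] q6 -1.09 w 0.523 | shift [  -3.1 -293.7   16.3] turns [[0.2, 0.3, -0.0], [0.5, -0.3, 180.0]]
```

```bash
python3 -m jog '[{"dx":0,"dy":-14.7,"dz":0,"ax":0,"ay":0,"az":0},{"dx":0,"dy":-29.4,"dz":0,"ax":0,"ay":0,"az":0},{"dx":0,"dy":-29.4,"dz":0,"ax":0,"ay":0,"az":0},{"dx":0,"dy":-29.4,"dz":0,"ax":0,"ay":0,"az":0},{"dx":0,"dy":-29.4,"dz":0,"ax":0,"ay":0,"az":0},{"dx":0,"dy":-29.4,"dz":0,"ax":0,"ay":0,"az":0},{"dx":0,"dy":-29.4,"dz":0,"ax":0,"ay":0,"az":0},{"dx":-1,"dy":-29.4,"dz":5,"ax":0,"ay":0,"az":0},{"dx":-1,"dy":-29.4,"dz":15,"ax":0,"ay":0,"az":0},{"dx":-1,"dy":-29.4,"dz":15,"ax":0,"ay":0,"az":0},{"dx":0,"dy":-14.4,"dz":15,"ax":0,"ay":0,"az":0},{"dx":0,"dy":0,"dz":0,"ax":0,"ay":0,"az":0},{"dx":0,"dy":0,"dz":0,"ax":0,"ay":0,"az":0},{"dx":0,"dy":0,"dz":0,"ax":0,"ay":0,"az":0},{"dx":0,"dy":0,"dz":0,"ax":0,"ay":0,"az":0}]' 0.55; python3 - <<'E'
from h import *
c=snap('side'); t=snap('top')
a=cv2.resize(c['img'][130:310,230:410],None,fx=3,fy=3,interpolation=2); b=cv2.resize(t['img'][160:270,215:325],None,fx=2.2,fy=2.2,interpolation=2)
b=np.vstack([b,np.zeros((len(a)-len(b),b.shape[1],3),np.uint8)])
cv2.imwrite('pics/a7.png',np.hstack([a,b])[...,::-1])
s=bot.read_state(); y=Ro.from_rotvec(s['tcp_rot']).as_matrix()[:,1]
for k in(.163,.173): print(k,[((proj(c,s['tool_pos']-[0,0,k]+g*y*.0234)-[230,130])*3).round() for g in(1,-1)])
go(.4562,-.103,.019,80.3)
E
```

```text
time: 20.18
tool_pos: [0.455, -0.1029, 0.2288]
tcp_rot: [0.266, 3.13, 0.0]
wrist_force: [-0.5, 0.1, 0.4]
width: 0.546
grip_force: 0.0
0.163 [array([257., 304.]), array([296., 355.])]
0.173 [array([257., 316.]), array([296., 367.])]
t 20.28 pos [ 0.4552 -0.1028  0.2292] F [-0.1 -0.1  0.1] q6 -1.68 w 0.549 | shift [-0.9 -0.  55.5] turns [[-0.0, 0.1, 0.0], [-0.1, -0.0, -180.0]]
```

View pics/a7.png

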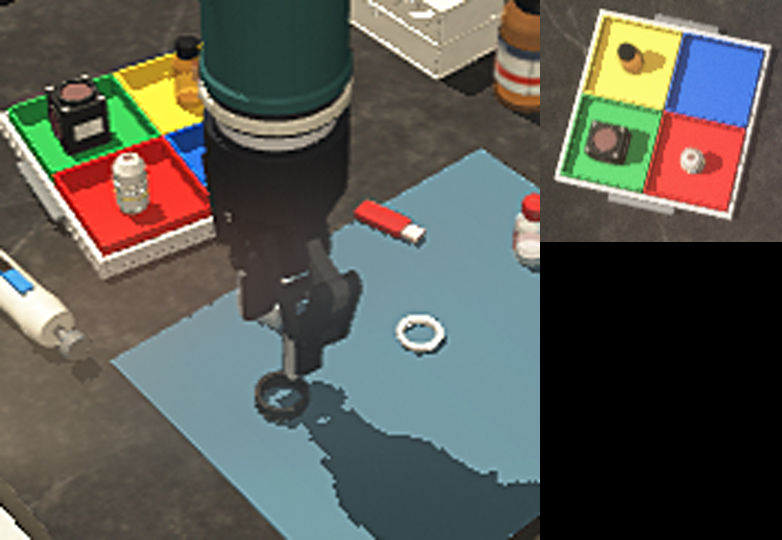

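Cube, objective and bottle are all standing in their trays. The fingers are centred over the black ring at crop (282,397). Next: lower with a force check.

```bash
python3 -m jog '[{"dx":-0.7,"dy":0,"dz":20,"ax":0,"ay":0,"az":0},{"dx":0,"dy":0,"dz":18,"ax":0,"ay":0,"az":0},{"dx":0,"dy":0,"dz":9,"ax":0,"ay":0,"az":0},{"dx":0,"dy":0,"dz":6,"ax":0,"ay":0,"az":0},{"dx":0,"dy":0,"dz":0,"ax":0,"ay":0,"az":0},{"dx":0,"dy":0,"dz":0,"ax":0,"ay":0,"az":0},{"dx":0,"dy":0,"dz":0,"ax":0,"ay":0,"az":0},{"dx":0,"dy":0,"dz":0,"ax":0,"ay":0,"az":0}]';python3 -m jog '[{"dx":0,"dy":0,"dz":2,"ax":0,"ay":0,"az":0},{"dx":0,"dy":0,"dz":0,"ax":0,"ay":0,"az":0},{"dx":0,"dy":0,"dz":0,"ax":0,"ay":0,"az":0}]'; python3 -m jog '[{"dx":0,"dy":0,"dz":0,"ax":0,"ay":0,"az":0},{"dx":0,"dy":0,"dz":0,"ax":0,"ay":0,"az":0},{"dx":0,"dy":0,"dz":0,"ax":0,"ay":0,"az":0},{"dx":0,"dy":0,"dz":0,"ax":0,"ay":0,"az":0},{"dx":0,"dy":0,"dz":0,"ax":0,"ay":0,"az":0},{"dx":0,"dy":0,"dz":0,"ax":0,"ay":0,"az":0}]' 0 30;  python3 -c "
from h import *
go(.5737,.0848,.084,80.3)"
```

```text
time: 20.95
tool_pos: [0.4561, -0.1037, 0.1764]
tcp_rot: [0.267, 3.128, -0.001]
wrist_force: [-0.6, -0.6, -0.4]
width: 0.551
grip_force: 0.0
time: 21.2
tool_pos: [0.4555, -0.1037, 0.1737]
tcp_rot: [0.267, 3.13, -0.0]
wrist_force: [0.6, 0.6, -0.1]
width: 0.555
grip_force: 0.0
time: 21.7
tool_pos: [0.4564, -0.1039, 0.1749]
tcp_rot: [0.267, 3.128, -0.001]
wrist_force: [-1.0, 0.6, 10.2]
width: 0.364
grip_force: 32.8
t 21.7 pos [ 0.4564 -0.1039  0.1749] F [-1.   0.6 10.2] q6 -1.68 w 0.364 | shift [-83.8 205.8 -63.6] turns [[-0.0, 0.1, -0.1], [0.2, 0.0, 179.9]]
```

```bash
python3 -m jog '[{"dx":0,"dy":0,"dz":-15,"ax":0,"ay":0,"az":0},{"dx":0,"dy":0,"dz":-25,"ax":0,"ay":0,"az":0},{"dx":0,"dy":0,"dz":-25,"ax":0,"ay":0,"az":0},{"dx":0,"dy":0,"dz":-25,"ax":0,"ay":0,"az":0},{"dx":-6,"dy":14.7,"dz":0,"ax":0,"ay":0,"az":0},{"dx":-12,"dy":29.4,"dz":0,"ax":0,"ay":0,"az":0},{"dx":-12,"dy":29.4,"dz":0,"ax":0,"ay":0,"az":0},{"dx":-12,"dy":29.4,"dz":0,"ax":0,"ay":0,"az":0},{"dx":-12,"dy":29.4,"dz":0,"ax":0,"ay":0,"az":0},{"dx":-12,"dy":29.4,"dz":0,"ax":0,"ay":0,"az":0},{"dx":-12,"dy":29.4,"dz":0,"ax":0,"ay":0,"az":0},{"dx":-6,"dy":14.7,"dz":0,"ax":0,"ay":0,"az":0},{"dx":0,"dy":0,"dz":0,"ax":0,"ay":0,"az":0},{"dx":0,"dy":0,"dz":0,"ax":0,"ay":0,"az":0},{"dx":0,"dy":0,"dz":0,"ax":0,"ay":0,"az":0}]'; python3 - <<'E'
from h import *
c=snap('side')
cv2.imwrite('pics/a8.png',cv2.resize(c['img'][100:230,210:380],None,fx=3,fy=3,interpolation=2)[...,::-1])
go(.5737,.0848,.0265,80.3)
E
```

```text
time: 22.95
tool_pos: [0.5723, 0.0842, 0.263]
tcp_rot: [-0.267, -3.129, 0.001]
wrist_force: [-0.8, 0.4, 0.0]
width: 0.367
grip_force: 29.8
t 23.0 pos [0.5722 0.0839 0.263 ] F [0.7 0.7 0.4] q6 -1.3 w 0.364 | shift [-1.4  1.2 81.8] turns [[-0.0, -0.1, -0.1], [-0.1, 0.1, 179.9]]
```

View pics/a8.png

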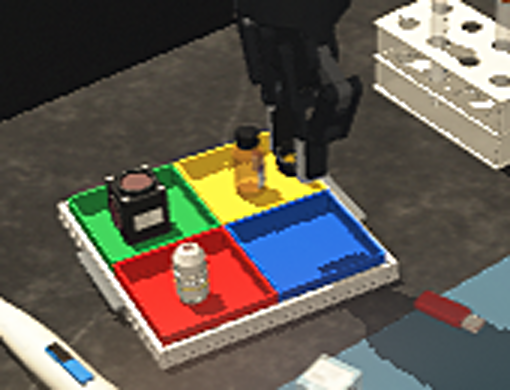

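The ring is held flat between the tips at crop (288,162). Next: lower into the blue tray, release, retreat and check.

```bash
python3 -m jog '[{"dx":0,"dy":0,"dz":20,"ax":0,"ay":0,"az":0},{"dx":0,"dy":0,"dz":26,"ax":0,"ay":0,"az":0},{"dx":0,"dy":0,"dz":18,"ax":0,"ay":0,"az":0},{"dx":0,"dy":0,"dz":10,"ax":0,"ay":0,"az":0},{"dx":0,"dy":0,"dz":5,"ax":0,"ay":0,"az":0},{"dx":0,"dy":0,"dz":3.3,"ax":0,"ay":0,"az":0},{"dx":0,"dy":0,"dz":0,"ax":0,"ay":0,"az":0},{"dx":0,"dy":0,"dz":0,"ax":0,"ay":0,"az":0},{"dx":0,"dy":0,"dz":0,"ax":0,"ay":0,"az":0},{"dx":0,"dy":0,"dz":0,"ax":0,"ay":0,"az":0}]'; python3 -m jog '[{"dx":0,"dy":0,"dz":0,"ax":0,"ay":0,"az":0},{"dx":0,"dy":0,"dz":0,"ax":0,"ay":0,"az":0},{"dx":0,"dy":0,"dz":0,"ax":0,"ay":0,"az":0},{"dx":0,"dy":0,"dz":0,"ax":0,"ay":0,"az":0}]' 0.5;  python3 -m jog '[{"dx":0,"dy":0,"dz":-10,"ax":0,"ay":0,"az":0},{"dx":0,"dy":0,"dz":-20,"ax":0,"ay":0,"az":0},{"dx":0,"dy":0,"dz":-30,"ax":0,"ay":0,"az":0},{"dx":0,"dy":0,"dz":-30,"ax":0,"ay":0,"az":0},{"dx":0,"dy":0,"dz":-30,"ax":0,"ay":0,"az":0},{"dx":0,"dy":-25,"dz":0,"ax":0,"ay":0,"az":0},{"dx":0,"dy":-35,"dz":0,"ax":0,"ay":0,"az":0},{"dx":0,"dy":-35,"dz":0,"ax":0,"ay":0,"az":0},{"dx":0,"dy":-35,"dz":0,"ax":0,"ay":0,"az":0},{"dx":0,"dy":-35,"dz":0,"ax":0,"ay":0,"az":0},{"dx":0,"dy":-35,"dz":0,"ax":0,"ay":0,"az":0},{"dx":0,"dy":-20,"dz":0,"ax":0,"ay":0,"az":0},{"dx":0,"dy":0,"dz":0,"ax":0,"ay":0,"az":0},{"dx":0,"dy":0,"dz":0,"ax":0,"ay":0,"az":0},{"dx":0,"dy":0,"dz":0,"ax":0,"ay":0,"az":0}]'; python3 - <<'E'
from h import *
c=snap('side'); t=snap('top')
a=cv2.resize(c['img'][120:320,210:400],None,fx=2.5,fy=2.5,interpolation=2); b=cv2.resize(t['img'][155:275,215:325],None,fx=2.8,fy=2.8,interpolation=2)
b=np.vstack([b,np.zeros((len(a)-len(b),b.shape[1],3),np.uint8)])
cv2.imwrite('pics/a9.png',np.hstack([a,b])[...,::-1])
E
```

```text
time: 23.83
tool_pos: [0.5737, 0.0851, 0.1823]
tcp_rot: [0.267, 3.128, 0.001]
wrist_force: [0.5, 0.2, -0.2]
width: 0.359
grip_force: 29.9
time: 24.17
tool_pos: [0.5731, 0.085, 0.1814]
tcp_rot: [0.267, 3.13, 0.0]
wrist_force: [0.6, 0.0, 0.0]
width: 0.501
grip_force: 0.0
time: 25.42
tool_pos: [0.5359, -0.1316, 0.3016]
tcp_rot: [0.268, 3.13, 0.001]
wrist_force: [-0.4, -0.4, -0.0]
width: 0.5
grip_force: 0.0
```

View pics/a9.png

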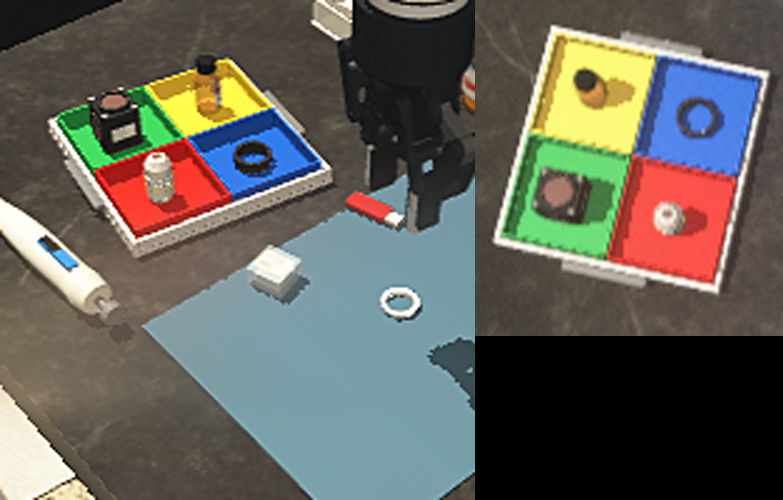

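All four items sit upright in the correct trays, with the black ring flat in the blue tray at crop (252,157). The silver ring has not moved, and the arm is clear.

```bash
python3 -c "
from workcell import bot
print(bot.finish_job())"
```

```text
the job is handed in; nothing more can be done
None
```

I packed the bottle, objective, filter cube and black ring, in that order, into the yellow, red, green and blue trays, left the vial and silver ring alone, and handed the job in at about 25 s; the last pictures show all four upright in place, but no verdict came back.

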